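# Change the push-push filter cassette in the bench dust collector

### The arm

A 7-joint arm with a two-finger parallel gripper is mounted at the origin on the work surface. World frame = base frame: x ahead of the robot, y to its left, z up, the work surface at z = 0. Lengths are in m, angles in rad, forces in N, time in s.
With the tool pointing down it reaches from about 0.35 to 0.9 m from the base axis. Payload 8.1 kg.
Tool frame: the origin (TCP) lies at the centre of the arm's flange, where the gripper is bolted on; the fingertips stand 178 mm ahead of it and the grasp point (between the pads) lies 159 mm ahead of it; z points along the fingers, y is the line along which they close (so a half turn about z gives the same grasp; the last joint's range is limited). The gripper opens to 92 mm and grips with 3 to 60 N. Pads are 19 mm wide; open, the fingers measure 130 mm over their backs; the gripper's body (75 mm by 190 mm) begins 47 mm behind the grasp point.
Start: joints at [1.239, 0.434, 0.025, 1.573, -0.012, 1.134, -0.075], TCP at [0.142, -0.609, 0.405] pointing down, gripper open.
Joint ranges: [-2.62, 2.62], [-0.44, 2.09], [-1.27, 1.32], [0.08, 2.57], [-1.32, 4.46], [0.12, 2], [-2.74, 2.74]. Speed limits (rad/s): [2.22, 2.22, 3.01, 3.01, 3.14, 3.14, 3.14].

### API

Orientations are given as a rotation vector (axis times angle).
In Python, from cell import arm gives the robot as it stands. The module is installed in compiled form; this text tells all that it offers.
- The arm moves only by the shell command python3 -m inch 'ROWS' [FORCE]. ROWS is text: rows parted by semicolons, each of 5 numbers parted by spaces: the shift along the tool's x, y, z in m, then the turn about the tool's z in rad, then the finger opening in m, from 0 to 0.0918. In form: x y z roll fingers; .... A call has 1 to 5 rows; each row is the pose to reach, as a shift and turn from the pose commanded when the call began, along the tool's axes at that moment; what a row does not reach only later rows make up. A row lasts 1/10 s, in which the tool goes at most 50 mm and 8.59 degrees, less where a joint would pass 70% of its speed; a pose out of reach is approached as far as the arm can. A call with a gripper value outside its range is refused whole. The fingers move at their own pace and stop on an object; FORCE is the grip in N (left out, the last holds). Time passes only in rows, so rows that repeat a pose let the fingers close. It gives the time, the measured TCP pose, the force, the opening and the grip force at its end, in the units of the state.
- arm.observe(): the state, without advancing time (a new reading comes with each control period).
- arm.get_image(name): name is "scene" or "top" or "wrist"; returns the picture (420x560x3 uint8, red, green, blue); there is no depth.
- arm.get_calibration(name): a dict with "intrinsics" (3x3 intrinsics, pixels), "distortion" ([k1, k2, p1, p2, k3] as OpenCV has them; the pictures are not rectified), "pose" (4x4, takes a point from camera to world coordinates). Camera axes: x right, y up, looking along -z (the intrinsics and any distortion apply to the point x, -y, -z); pixel columns grow to the right and rows downward; lengths in m; the calibration is good to about 2 mm. A picture is of the moment at which its call begins: read the wrist's pose just before it. get_calibration takes no time and is no camera call; for the wrist camera it gives the pose at the moment of the call.
- arm.sign_off(): hands the job in; it is judged then, once.
Trained networks look in the newest picture that a camera, given by its name, has taken for a name from the list of things; names that differ only in an ending like _2 or _b are one class to them, and where a whole thing is asked for, a point or a joint stands for the part that bears it (a point fixed in the world has none). Each returns a list of dicts, best first, with "conf" (0 to 1); they miss things now and then, are a little off and sometimes report something else, mostly with a low value. They report only what shows in the picture. A call takes as long as a camera call. They do not tell look-alikes from the thing itself.
- arm.look_for(camera, query): "point" ([row, column] in pixels, amid what is visible of it).
- arm.silhouettes(camera, query): "region" (420x560 bool, what is visible of it) and "point" ([row, column] in pixels, amid what is visible of it).
- arm.place_of(camera, query): "point" ([row, column] in pixels: a listed point, or the origin of a listed thing).
The state is a dict: "clock": time; "joints": joint angles; "dq": joint speeds; "joint_efforts": joint torques, N m; "position": TCP position; "ee_rot": TCP orientation; "force": force on the tool from outside, world axes, zero at the start; "ft_torque": the same for the moment, N m; "width": opening from 0.0 (shut) to 1.0 (fully open); "gripper_force": force on a finger pad.
Only numpy, scipy, OpenCV 4.12 (cv2) and the standard library are available. Lean on these libraries where they do the work, as an engineer would, in place of code of your own. Each camera call takes 0.05 s, during which the arm holds its last target. There are 200 camera calls.

### The job

Change the filter cassette in the dust collector on the lattice-maker's bench: press the old cassette in its sloping slot until the catch lets go and it pops up, pull it out and put it in the empty open bin. Then take the spare that fits the slot, the thinner of the two standing in the wooden tray, slide it into the slot and press it fully home until the catch holds it down, then let go. Press firmly but do not force it, and leave the thicker spare standing where it is.

Things in the scene. Friction and masses are not known exactly. Their poses are not given: they have to be found in the camera images.
- collector: bench dust collector, fixed, grey, about 260 (x) by 170 (y) by 165 mm high; origin on the bench below the mouth of its slot, x from its front to its back, z up. The top of its front block slopes 30 degrees from level, looking up and to its -x side; the slot is in this flat face, which reaches 70 mm up the slope, 50 down and 78 to either side. Nothing near stands above the face's plane
- slot: slot in the collector; origin at the centre of its mouth, in the sloping face, 130 mm above the bench; z straight out (30 degrees from vertical), x up the slope, y level across. Opening 30 (x) by 80 mm (y), with a 45-degree lead-in 5 mm wide and deep all round. A cassette lies in it with its z along the slot's z, thickness along x; a half turn of the cassette about z makes no difference
- carriage (a joint): depth of the sprung carriage in the slot (m, grows as pressed): 0 up, about 0.0245 held by the catch (so at the start, under the old cassette), 0.0315 at the hard end stop. Press from 0 to the stop and let go: the catch holds it at 0.0245. Press from 0.0245 to the stop and let go: it rises to 0. The press must go past 0.030 to work the catch
- plate (a point): centre of the top of the carriage plate, on which the cassette's underside rests: 54.5 mm below the mouth with the carriage up, 79 mm when caught, 86 mm at the stop. Its spring pushes outward with 5 N (up) to 8 N (stop), damping adds 0.4 N per 10 mm/s of pressing speed; a force well above that is the end stop
- used: old filter cassette, in the slot: grey plastic, pleated paper on its broad faces, 26 mm thick (x), 76 wide (y), body 80 long (z), on top a low roof-shaped ridge with a flat 8 by 60 mm crest 87 mm from the underside; origin at the centre of the underside, z to the crest; about 200 g. It rests loose on the carriage, 2 mm play all round, and draws out along the slot's z once up
- used_mid (a point): middle of the old cassette, on its axis 40 mm from its underside. When the catch holds the cassette only its ridge, too sloping to pinch, stands out (crest 8 mm above the sloping face); popped up, 25 mm of the body stands out below the ridge
- fresh: new cassette, same size and look as the old one (body 26 by 76 by 80 mm, crest at 87 mm, about 200 g), standing upright in the tray; origin at the centre of its underside, x through its thickness, z to the crest
- thick: thicker spare for another machine: the same but 36 mm thick (x); does not fit the slot; upright in the same tray, its centre about 96 mm from the thin one's; origin at the centre of its underside
- tray: low plywood tray, fixed, 210 by 130 mm, rim 16 mm high, floor 6 mm; the two spares stand in it; origin at the centre of its underside
- bin: black open bin for old cassettes, fixed, empty, 170 by 170 mm, 70 mm high, walls and floor 5 mm; origin at the centre of its underside, z up
There are look-alikes about, which are no part of the job. Leave any red look-alike of the fresh alone.

How it is judged:
On the way, in this order (a step that is already met when the one before it is completed fails the run):
1. the old cassette has been released by the catch and has popped up in the slot (value of joint carriage below 0.004 m and z of used in the frame of slot between -0.06 and -0.03 m and angle between the z axis of used and the z axis of slot, either way round below 0.2 rad), for 0.05 s.
2. the old cassette lies in the bin, let go (x of used_mid in the frame of bin between -0.08 and 0.08 m and y of used_mid in the frame of bin between -0.08 and 0.08 m and z of used_mid in the frame of bin between 0 and 0.065 m and linear speed of used below 0.03 m/s and contact force between the fingers and used below 0.1 N), for 0.1 s.
At the end, for the whole second after the job is handed in: the thin new cassette sits in the slot, held down by the catch (carriage 0.0225 to 0.0275, underside 76 to 83 mm below the mouth, within 4 mm of the slot's centre line and 0.12 rad of its direction); the old one lies still in the bin, its middle inside the walls and below 65 mm (value of joint carriage between 0.0225 and 0.0275 m and z of fresh in the frame of slot between -0.083 and -0.076 m and x of fresh in the frame of slot between -0.004 and 0.004 m and y of fresh in the frame of slot between -0.004 and 0.004 m and angle between the z axis of fresh and the z axis of slot, either way round below 0.12 rad and linear speed of fresh below 0.02 m/s and x of used_mid in the frame of bin between -0.08 and 0.08 m and y of used_mid in the frame of bin between -0.08 and 0.08 m and z of used_mid in the frame of bin between 0 and 0.065 m and linear speed of used below 0.03 m/s); the robot touches nothing.
It fails at once if a cassette is forced in the slot (more than 80 N between it and the collector) (contact force between any of used, fresh and collector above 80 N).
It fails at once if the thicker spare is moved by more than 30 mm or tipped over (distance of thick from where it was at the start of the episode above 0.03 m or angle between thick's own z axis and vertical above 0.5 rad).
It also fails if it takes over 66 s, if anything falls off the work surface, if the arm or the gripper's body presses on something with over 40 N, if the wrist force passes 120 N, or if a joint passes its speed limit or range.

## Working session

There is one attempt and no reset: what is moved stays moved. The work goes in short steps, Python scripts to look and compute and a shell command to move; the robot and the scene stay as the last step left them, time stands still between calls to the robot, and variables do not carry over. Pictures are saved under pics/ and viewed, at most 10 in all, crops included, and the job is handed in when it is done.

```bash
mkdir -p pics
cat > h.py <<'E'
import numpy as np, cv2
from cell import arm
from scipy.spatial.transform import Rotation as R
def snap(c,name=None):
    im=arm.get_image(c)
    if name: cv2.imwrite(f'pics/{name}.png',im[:,:,::-1])
    return im
def ray(cal,pt):  # pt=[row,col] -> origin, dir world
    K=np.array(cal['intrinsics']);D=np.array(cal['distortion']);P=np.array(cal['pose'])
    u=cv2.undistortPoints(np.array([[[pt[1],pt[0]]]],float),K,D)[0,0]
    d=P[:3,:3]@np.array([u[0],-u[1],-1.]); return P[:3,3],d/np.linalg.norm(d)
def atz(cal,pt,z):
    o,d=ray(cal,pt); return o+d*(z-o[2])/d[2]
def proj(cal,X):
    K=np.array(cal['intrinsics']);D=np.array(cal['distortion']);P=np.array(cal['pose'])
    p=(np.atleast_2d(X)-P[:3,3])@P[:3,:3]; p=p*[1,-1,-1]
    return cv2.projectPoints(p,np.zeros(3),np.zeros(3),K,D)[0][:,0]
def tri(rays):
    A=0;b=0
    for o,d in rays:
        M=np.eye(3)-np.outer(d,d);A=A+M;b=b+M@o
    return np.linalg.solve(A,b)
E
python3 - <<'E'
from h import *
s=arm.observe();print(s)
print(R.from_rotvec(s['ee_rot']).as_matrix().round(3))
a=snap('scene','s0');b=snap('top','t0');
for c in('scene','top','wrist'):
    k=arm.get_calibration(c);print(c,np.array(k['pose']).round(3).tolist())
for n in['slot','collector','used','used_mid','fresh','thick','tray','bin','plate']:
  for c in('scene','top'):
    print(n,c,[(np.round(q['point']).tolist(),round(q['conf'],2)) for q in arm.place_of(c,n)][:4])
E
```

```text
{'clock': 0.0, 'joints': array([ 1.2393957 ,  0.43523742,  0.02497636,  1.57410318, -0.01160151,
        1.13401356, -0.07511437]), 'dq': array([ 3.37106301e-04,  1.10379543e-03,  2.04880458e-03, -4.65384604e-04,
        7.49814589e-04,  1.07052284e-03, -4.63374651e-05]), 'joint_efforts': array([-3.44442060e-04, -6.67846942e+01,  9.85129885e-01, -3.14457536e+01,
       -6.05356484e-02,  4.29572293e-02,  2.06328800e-04]), 'position': array([ 0.14166965, -0.60848977,  0.40393347]), 'ee_rot': array([-3.11950089e+00, -3.58297926e-01,  5.17137630e-04]), 'force': array([ 0.5001112 ,  0.22890373, -0.53489346]), 'ft_torque': array([-0.00404235, -0.00425448,  0.02430904]), 'gripper_force': 0.0, 'width': 1.0020310811744222}
[[ 0.974  0.227 -0.001]
 [ 0.227 -0.974  0.002]
 [-0.    -0.002 -1.   ]]
scene [[0.517, -0.683, 0.515, 1.261], [0.856, 0.42, -0.302, -0.393], [-0.01, 0.597, 0.802, 1.329], [0.0, 0.0, 0.0, 1.0]]
top [[-0.02, 0.978, -0.208, 0.264], [-1.0, -0.02, 0.003, 0.066], [-0.001, 0.208, 0.978, 1.004], [0.0, 0.0, 0.0, 1.0]]
wrist [[0.226, 0.929, 0.293, 0.221], [-0.974, 0.216, 0.067, -0.59], [-0.001, -0.301, 0.954, 0.384], [0.0, 0.0, 0.0, 1.0]]
slot scene [([242.0, 246.0], 0.67)]
slot top [([173.0, 317.0], 0.62)]
collector scene []
collector top [([187.0, 311.0], 0.58)]
used scene []
used top [([169.0, 313.0], 0.71)]
used_mid scene [([250.0, 251.0], 0.56)]
used_mid top [([168.0, 316.0], 0.83), ([169.0, 318.0], 0.26)]
fresh scene [([231.0, 314.0], 0.91), ([156.0, 323.0], 0.9), ([186.0, 398.0], 0.85), ([212.0, 360.0], 0.73)]
fresh top [([182.0, 232.0], 0.93), ([276.0, 160.0], 0.73), ([192.0, 116.0], 0.71), ([184.0, 173.0], 0.64)]
thick scene [([189.0, 338.0], 0.92)]
thick top [([221.0, 178.0], 0.82)]
tray scene [([197.0, 350.0], 0.97)]
tray top [([203.0, 176.0], 0.83)]
bin scene [([283.0, 150.0], 0.92)]
bin top [([216.0, 416.0], 0.92)]
plate scene []
plate top [([166.0, 313.0], 0.17)]
```

View pics/s0.png

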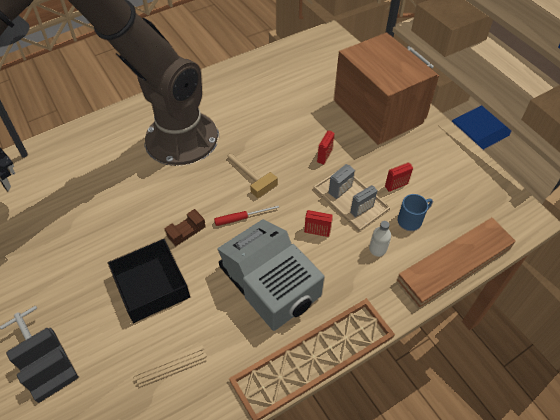

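View pics/t0.png

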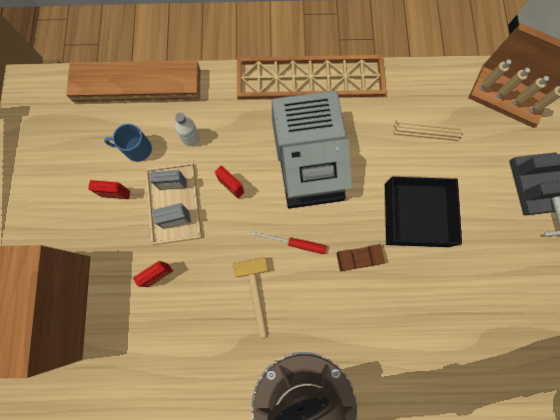

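Run:
```python
from h import *
S=arm.get_calibration('scene');T=arm.get_calibration('top')
for n,a,b in[('slot',[242,246],[173,317]),('used_mid',[250,251],[168,316]),('fresh',[212,360],[184,173]),('thick',[189,338],[221,178]),('tray',[197,350],[203,176]),('bin',[283,150],[216,416])]:
    r=[ray(S,a),ray(T,b)];X=tri(r);print(n,X.round(3),'err',[(proj(c,X)[0][::-1]-p).round(1).tolist() for c,p in((S,a),(T,b))])
print(atz(T,[213,423],.07),atz(T,[216,416],.005))
# ridge/edges of collector in top view
for p in([174,302],[171,335],[150,282],[148,348]):print(atz(T,p,.13).round(3))
W=arm.get_calibration('wrist')
s=arm.observe();M=R.from_rotvec(s['ee_rot']).as_matrix();P=np.array(W['pose']);print('cam in tool',(M.T@P[:3,:3]).round(3).tolist(),(M.T@(P[:3,3]-s['position'])).round(3))
```

```text
slot [ 0.555 -0.048  0.116] err [[-0.2, 1.7], [0.7, 1.8]]
used_mid [ 0.574 -0.047  0.1  ] err [[-0.1, 1.1], [0.4, 1.1]]
fresh [ 0.572  0.336 -0.004] err [[-0.4, 0.9], [0.4, 1.1]]
thick [0.468 0.321 0.005] err [[0.2, -0.4], [-0.2, -0.5]]
tray [0.517 0.328 0.011] err [[0.4, -1.1], [-0.5, -1.3]]
bin [ 0.468 -0.318  0.004] err [[0.0, 0.3], [0.1, 0.3]]
[ 0.46197697 -0.310977    0.07      ] [ 0.46795409 -0.31758745  0.005     ]
[ 0.551 -0.006  0.13 ]
[ 0.557 -0.086  0.13 ]
[0.613 0.04  0.13 ]
[ 0.615 -0.12   0.13 ]
cam in tool [[-0.001, 0.954, 0.301], [1.0, 0.001, 0.0], [0.0, 0.301, -0.954]] [0.081 0.    0.02 ]
```

```bash
M='python3 -m inch'
$M '0.032 -0.031 0 0 0.09; 0.064 -0.062 0 0 0.09; 0.096 -0.093 0 0 0.09; 0.128 -0.124 0 0 0.09; 0.16 -0.155 0 0 0.09'
$M '0.032 -0.031 0 0 0.09; 0.064 -0.062 0 0 0.09; 0.096 -0.093 0 0 0.09; 0.128 -0.124 0 0 0.09; 0.16 -0.155 0 0 0.09'
$M '0.032 -0.031 0 0.04 0; 0.064 -0.062 0 0.08 0; 0.096 -0.093 0 0.12 0; 0.128 -0.124 0 0.154 0; 0.158 -0.154 0 0.154 0'
$M '0 0 0 0 0;0 0 0 0 0;0 0 0 0 0'
python3 - <<'E'
from h import *
s=arm.observe();print(s['position'],R.from_rotvec(s['ee_rot']).as_matrix().round(3).tolist(),s['force'],s['width'])
W=arm.get_calibration('wrist');snap('wrist','w1')
for n in['slot','used','used_mid']:
    for q in arm.place_of('wrist',n):print(n,q['point'],q['conf'],atz(W,q['point'],.13).round(4))
E
```

```text
clock: 1.5
position: [0.2631, -0.4199, 0.4049]
ee_rot: [3.121, 0.358, 0.0]
force: [1.4, -0.0, 0.1]
width: 0.98
gripper_force: 0.0
clock: 2.0
position: [0.3837, -0.2326, 0.4051]
ee_rot: [3.12, 0.358, 0.001]
force: [1.4, 1.0, 0.5]
width: 0.981
gripper_force: 0.0
clock: 2.5
position: [0.5029, -0.0466, 0.405]
ee_rot: [3.139, 0.115, 0.001]
force: [0.8, -0.6, 0.3]
width: 0.595
gripper_force: 0.0
clock: 2.8
position: [0.5017, -0.0494, 0.4046]
ee_rot: [3.139, 0.116, -0.001]
force: [0.3, 0.1, 0.1]
width: 0.334
gripper_force: 0.0
[ 0.50169707 -0.04942228  0.40459653] [[0.997, 0.074, -0.001], [0.074, -0.997, -0.001], [-0.001, 0.001, -1.0]] [0.30505387 0.08133207 0.14493936] 0.3337681164732674
used_mid [118.2, 276.5] 0.77 [ 0.5763 -0.0432  0.13  ]
```

View pics/w1.png

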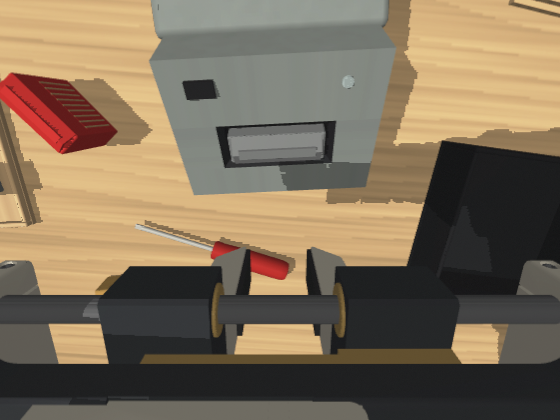

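```bash
cat >> h.py <<'E'
def slotR(yaw): # slot axes: x up slope (cy*cos30, ., sin30), z = (-sin30, 0, cos30)
    return R.from_euler('z',yaw).as_matrix()@R.from_euler('y',-np.pi/6).as_matrix()
E
python3 - <<'E'
from h import *
from scipy.optimize import least_squares
W=arm.get_calibration('wrist')
im=cv2.imread('pics/w1.png');g=cv2.cvtColor(im,cv2.COLOR_BGR2GRAY)
obj=np.array([[20,45,0],[20,-45,0],[-20,-45,0],[-20,45,0],[70,78,0],[70,-78,0],[-50,-78,0],[-50,78,0]])/1000
px=np.array([[217,126],[335,121],[333,163],[224,168],[152,60],[393,45],[370,186],[194,194]],np.float32)
px=cv2.cornerSubPix(g,px.reshape(-1,1,2).copy(),(4,4),(-1,-1),(3,50,.01))[:,0];print(px.round(1).tolist())
for sel in(slice(0,4),slice(0,8)):
  f=lambda v:(proj(W,obj[sel]@slotR(v[2]).T+[v[0],v[1],.13])-px[sel]).ravel()
  r=least_squares(f,[.56,-.047,.07],loss='soft_l1');print(r.x,f(r.x).reshape(-1,2).round(1).tolist())
E
```

```text
[[215.39999389648438, 126.5], [335.6000061035156, 120.30000305175781], [331.29998779296875, 161.89999389648438], [224.3000030517578, 167.5], [148.39999389648438, 60.099998474121094], [394.70001220703125, 47.400001525878906], [370.0, 186.0], [193.60000610351562, 194.6999969482422]]
[ 0.55587848 -0.04476848  0.12271714] [[-0.3, -0.2], [0.3, -0.3], [0.2, 0.4], [-0.2, 0.3]]
[ 0.55590786 -0.04477591  0.12270277] [[-0.3, -0.2], [0.3, -0.4], [0.2, 0.3], [-0.2, 0.2], [-0.2, 0.4], [1.3, -0.7], [-4.5, 0.5], [0.0, 0.2]]
```

```bash
M='python3 -m inch'
$M '0 0 0 -0.0486 0;0 0 0 -0.0486 0;0 0 0 -0.0486 0'
$M '0.02 0.001 0.04 0 0; 0.0409 0.0021 0.075 0 0; 0.0409 0.0021 0.08 0 0;0.0409 0.0021 0.08 0 0'
$M '0 0 0.002 0 0;0 0 0.004 0 0;0 0 0.004 0 0'
python3 - <<'E'
from h import *
s=arm.observe();M=slotR(.1227);
tip=s['position']+[0,0,-.178];d=(tip-[.5559,-.0448,.13]);print(R.from_rotvec(s['ee_rot']).as_matrix().round(4).tolist());print('slot frame tip centre',(M.T@d).round(4),s['force'],s['width'])
E
```

```text
clock: 3.3
position: [0.5019, -0.0489, 0.4048]
ee_rot: [3.136, 0.19, 0.0]
force: [-0.1, 0.5, -0.0]
width: 0.003
gripper_force: 0.0
clock: 3.7
position: [0.5425, -0.0455, 0.3236]
ee_rot: [-3.135, -0.193, 0.005]
force: [-0.2, -0.2, 0.5]
width: 0.004
gripper_force: 0.0
clock: 4.0
position: [0.5428, -0.0456, 0.3217]
ee_rot: [3.135, 0.193, 0.002]
force: [0.2, 0.1, 0.0]
width: 0.004
gripper_force: 0.0
[[0.9924, 0.1226, 0.0016], [0.1226, -0.9925, -0.0004], [0.0015, 0.0006, -1.0]]
slot frame tip centre [-0.0045  0.0008  0.0185] [0.20312417 0.14592942 0.02543814] 0.0044903662683049034
```

```bash
M='python3 -m inch'
$M '0 0 0.003 0 0;0 0 0.006 0 0;0 0 0.006 0 0'
$M '0.001 0 0.0017 0 0;0.001 0 0.0017 0 0'
$M '0.001 0 0.0017 0 0;0.001 0 0.0017 0 0'
$M '0.001 0 0.0017 0 0;0.001 0 0.0017 0 0'
```

```text
clock: 4.3
position: [0.543, -0.0455, 0.3149]
ee_rot: [3.135, 0.193, 0.001]
force: [-0.4, -0.5, 4.4]
width: 0.006
gripper_force: 2.0
clock: 4.5
position: [0.544, -0.0454, 0.3133]
ee_rot: [3.135, 0.193, 0.0]
force: [-1.6, -0.3, 5.4]
width: 0.003
gripper_force: 2.4
clock: 4.7
position: [0.545, -0.0453, 0.3116]
ee_rot: [3.135, 0.194, 0.0]
force: [-0.1, -0.8, 5.6]
width: 0.005
gripper_force: 2.5
clock: 4.9
position: [0.546, -0.0451, 0.3099]
ee_rot: [3.135, 0.194, 0.0]
force: [-1.3, -1.0, 5.1]
width: 0.001
gripper_force: 2.6
```

```bash
M='python3 -m inch'
$M '0.0005 0 0.0009 0 0;0.0005 0 0.0009 0 0'
$M '0.0005 0 0.0009 0 0;0.0005 0 0.0009 0 0'
```

```text
clock: 5.1
position: [0.5464, -0.0451, 0.309]
ee_rot: [3.135, 0.193, 0.0]
force: [-2.9, 0.3, 6.1]
width: 0.006
gripper_force: 2.9
clock: 5.3
position: [0.5468, -0.045, 0.3087]
ee_rot: [3.135, 0.193, 0.0]
force: [-5.8, -1.5, 11.8]
width: 0.004
gripper_force: 6.6
```

```bash
M='python3 -m inch'
$M '-0.005 0 -0.0087 0 0;-0.012 0 -0.0208 0 0;-0.02 0 -0.035 0 0.09;-0.03 0 -0.052 0 0.09;-0.03 0 -0.052 0 0.09'
$M '0 0 -0.03 0 0.09;0 0 -0.03 0 0.09'
python3 - <<'E'
from h import *
W=arm.get_calibration('wrist');snap('wrist','w2')
v=[.5559,-.0448,.1227]
c=np.array([[13,38],[13,-38],[-13,-38],[-13,38]])/1000
im=cv2.imread('pics/w2.png')
for z,col in((.0255,(0,255,0)),(0,(0,0,255))):
    p=proj(W,np.c_[c,np.full(4,z)]@slotR(v[2]).T+[v[0],v[1],.13]);cv2.polylines(im,[p.round().astype(int)],True,col)
p=proj(W,np.array([[4,30,32.5],[4,-30,32.5],[-4,-30,32.5],[-4,30,32.5]])/1000@slotR(v[2]).T+[v[0],v[1],.13]);cv2.polylines(im,[p.round().astype(int)],True,(255,0,0))
cv2.imwrite('pics/w2b.png',im);print(arm.observe()['width'],arm.observe()['force'])
E
```

```text
clock: 5.8
position: [0.5165, -0.0488, 0.3627]
ee_rot: [3.135, 0.193, 0.005]
force: [0.2, 0.1, -0.1]
width: 0.219
gripper_force: 0.0
clock: 6.0
position: [0.5179, -0.0485, 0.3931]
ee_rot: [3.135, 0.193, 0.008]
force: [0.3, -0.8, -0.2]
width: 0.389
gripper_force: 0.0
0.4345503393724371 [ 0.28018769 -0.15450937 -0.16397535]
```

View pics/w2b.png

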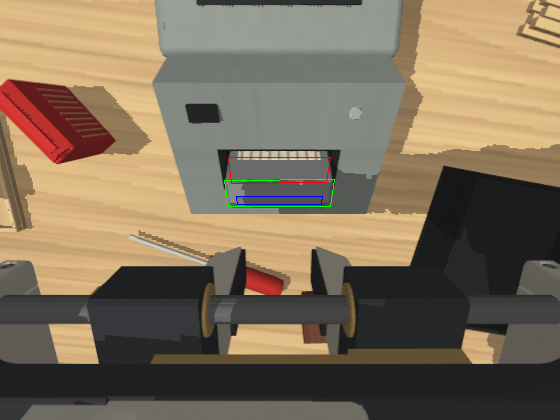

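```bash
M='python3 -m inch'
$M '0.026 0.0009 0 0 0.0918;0.026 0.0009 0 0 0.0918;0.026 0.0009 0.02 0 0.0918;0.026 0.0009 0.02 0 0.0918;0.026 0.0009 0.02 0 0.0918'
python3 - <<'E'
from h import *
s=arm.observe();d=s['position']-[.5559,-.0448,.3098];h=np.array([np.cos(.1227),np.sin(.1227)]);print('need x',-.012-d[:2]@h,'y',d[:2]@[-h[1],h[0]],'z',d[2],s['width'])
E
```

```text
clock: 6.55
position: [0.5425, -0.0464, 0.3693]
ee_rot: [-3.135, -0.194, 0.003]
force: [0.2, 0.1, -0.0]
width: 0.871
gripper_force: 0.0
need x 0.0014858017914380073 y 1.7684446884127158e-05 z 0.059499303745955634 0.8708465672688608
```

```bash
M='python3 -m inch'
$M '0.001 0 0 0 0.0918;0.001 0 0.02 0 0.0918;0.001 0 0.04 0 0.0918;0.001 0 0.056 0 0.0918;0.001 0 0.058 0 0.0918'
$M '0 0 0 0 0.07;0 0 0 0 0.07;0 0 0 0 0.07;0 0 0 0 0.07' 20
```

```text
clock: 7.05
position: [0.5435, -0.0464, 0.3107]
ee_rot: [-3.136, -0.194, 0.004]
force: [-0.7, -0.8, -0.4]
width: 0.996
gripper_force: 0.0
clock: 7.45
position: [0.5445, -0.0462, 0.3129]
ee_rot: [3.135, 0.194, 0.003]
force: [0.3, 0.7, 4.7]
width: 0.825
gripper_force: 20.0
```

```bash
M='python3 -m inch'
$M '-0.006 0 -0.0104 0 0.07;-0.014 0 -0.0242 0 0.07;-0.022 0 -0.038 0 0.07;-0.03 0 -0.052 0 0.07;-0.036 0 -0.0624 0 0.07' 30
$M '0 0 -0.04 0 0.07;0 0 -0.05 0 0.07'
python3 - <<'E'
from h import *
W=arm.get_calibration('wrist');snap('wrist','w3');s=arm.observe();print(s['position'],s['force'],s['width'])
r=R.from_rotvec(s['ee_rot']).as_matrix();print('to bin, tool axes',r.T@(np.array([.468,-.318,.244])-s['position']))
for q in arm.place_of('top','bin')[:1]:print(q)
E
```

```text
clock: 7.95
position: [0.5068, -0.0509, 0.3754]
ee_rot: [3.135, 0.193, -0.002]
force: [0.4, -0.7, -2.4]
width: 0.826
gripper_force: 30.0
clock: 8.15
position: [0.5081, -0.0506, 0.4278]
ee_rot: [3.135, 0.193, 0.006]
force: [0.3, 0.7, -2.6]
width: 0.825
gripper_force: 30.0
[ 0.50842693 -0.05062213  0.42785919] [ 1.14936985  0.98096173 -2.18566272] 0.826901396873084
to bin, tool axes [-0.07376229  0.26017629  0.18383929]
{'point': [215.9, 415.7], 'conf': 0.92}
```

View pics/w3.png

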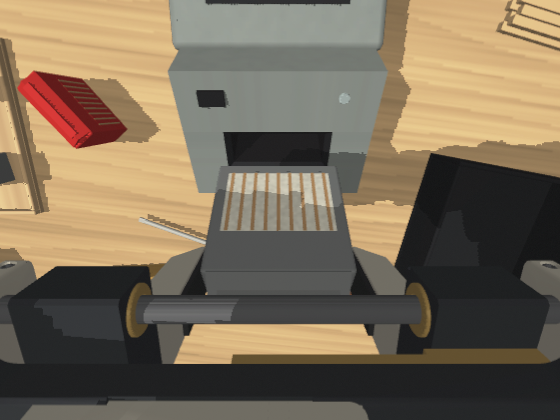

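```bash
M='python3 -m inch'
$M '-0.012 0.043 0 0 0.07;-0.025 0.087 0 0 0.07;-0.037 0.13 0 0 0.07;-0.05 0.175 0 0 0.07;-0.062 0.218 0 0 0.07'
$M '-0.012 0.042 0 0 0.07;-0.012 0.042 0.03 0 0.07;-0.012 0.042 0.07 0 0.07;-0.012 0.042 0.11 0 0.07;-0.012 0.042 0.14 0 0.07'
$M '0 0 0.02 0 0.07;0 0 0.035 0 0.07;0 0 0.042 0 0.07;0 0 0.042 0 0.07'
$M '0 0 0 0 0.0918;0 0 0 0 0.0918;0 0 0 0 0.0918'
$M '0 0 -0.04 0 0.0918;0 0 -0.08 0 0.0918;0 0 -0.12 0 0.0918;0 0 -0.16 0 0.0918;0 0 -0.18 0 0.0918'
python3 - <<'E'
from h import *
W=arm.get_calibration('wrist');snap('wrist','w4');T=arm.get_calibration('top');snap('top')
for q in arm.place_of('top','used_mid')[:3]:print(q,atz(T,q['point'],.018))
for q in arm.place_of('wrist','used_mid')[:3]:print(q,atz(W,q['point'],.018))
for q in arm.place_of('wrist','bin')[:3]:print(q,atz(W,q['point'],0))
E
```

```text
clock: 8.75
position: [0.4723, -0.2764, 0.4225]
ee_rot: [-3.135, -0.193, 0.004]
force: [1.4, -0.5, -2.2]
width: 0.825
gripper_force: 30.0
clock: 9.25
position: [0.4652, -0.3171, 0.2802]
ee_rot: [-3.133, -0.193, 0.007]
force: [-0.4, 0.2, -2.3]
width: 0.828
gripper_force: 30.0
clock: 9.65
position: [0.4657, -0.3172, 0.2405]
ee_rot: [-3.133, -0.194, 0.006]
force: [0.7, 0.4, -3.6]
width: 0.824
gripper_force: 30.0
clock: 9.95
position: [0.467, -0.3179, 0.2424]
ee_rot: [3.135, 0.194, 0.001]
force: [0.1, 0.5, -0.4]
width: 0.991
gripper_force: 0.0
clock: 10.45
position: [0.4673, -0.3179, 0.4263]
ee_rot: [3.133, 0.193, 0.007]
force: [0.9, -0.3, -0.3]
width: 1.0
gripper_force: 0.0
{'point': [224.9, 419.5], 'conf': 0.7} [ 0.44121352 -0.31948412  0.018     ]
{'point': [198.0, 273.1], 'conf': 0.94} [ 0.44300531 -0.31611376  0.018     ]
{'point': [173.6, 278.5], 'conf': 0.79} [ 0.47148874 -0.31957451  0.        ]
```

View pics/w4.png

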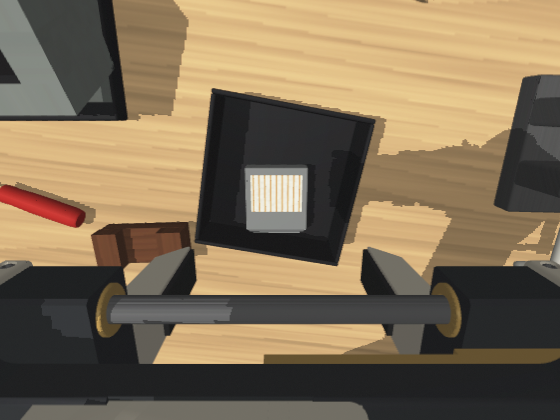

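```bash
M='python3 -m inch'
$M '0.007 -0.045 0 0 0.0918;0.014 -0.09 0 0 0.0918;0.021 -0.135 0 0 0.0918;0.028 -0.18 0 0 0.0918;0.035 -0.225 0 0 0.0918'
$M '0.007 -0.045 0 0 0.0918;0.014 -0.09 0 0 0.0918;0.021 -0.135 0 0 0.0918;0.028 -0.18 0 0 0.0918;0.035 -0.225 0 0 0.0918'
$M '0.007 -0.045 0 0 0.0918;0.014 -0.09 0 0 0.0918;0.021 -0.135 0 0 0.0918;0.03 -0.19 0 0 0.0918;0.03 -0.19 0 0 0.0918'
$M '0 0 0 0 0.0918;0 0 0 0 0.0918'
python3 - <<'E'
from h import *
W=arm.get_calibration('wrist');snap('wrist','w5');s=arm.observe();print(s['position'],s['ee_rot'])
for n,z in(('fresh',.006),('thick',.006),('tray',0)):
  for q in arm.place_of('wrist',n)[:3]:print(n,q,atz(W,q['point'],z))
E
```

```text
clock: 11.2
position: [0.4732, -0.0885, 0.4208]
ee_rot: [-3.135, -0.193, 0.004]
force: [0.2, 0.4, -0.1]
width: 0.997
gripper_force: 0.0
clock: 11.7
position: [0.4804, 0.1389, 0.4209]
ee_rot: [3.135, 0.193, -0.003]
force: [0.9, 0.2, -0.4]
width: 1.001
gripper_force: 0.0
clock: 12.2
position: [0.4851, 0.3358, 0.4205]
ee_rot: [-3.132, -0.206, 0.005]
force: [-0.2, -0.1, -0.2]
width: 0.999
gripper_force: 0.0
clock: 12.4
position: [0.4876, 0.3284, 0.4209]
ee_rot: [3.134, 0.192, -0.003]
force: [-0.3, -0.2, 0.1]
width: 0.999
gripper_force: 0.0
[0.48782189 0.32790964 0.42133609] [ 3.13393537e+00  1.90572489e-01 -1.60200454e-03]
fresh {'point': [132.9, 404.7], 'conf': 0.72} [0.55956655 0.18147589 0.006     ]
fresh {'point': [108.6, 150.4], 'conf': 0.71} [0.55041156 0.48748573 0.006     ]
fresh {'point': [106.2, 277.1], 'conf': 0.7} [0.57128924 0.33882201 0.006     ]
thick {'point': [189.1, 278.0], 'conf': 0.79} [0.47137063 0.32552043 0.006     ]
tray {'point': [154.8, 275.8], 'conf': 0.87} [0.51351278 0.33345073 0.        ]
```

View pics/w5.png

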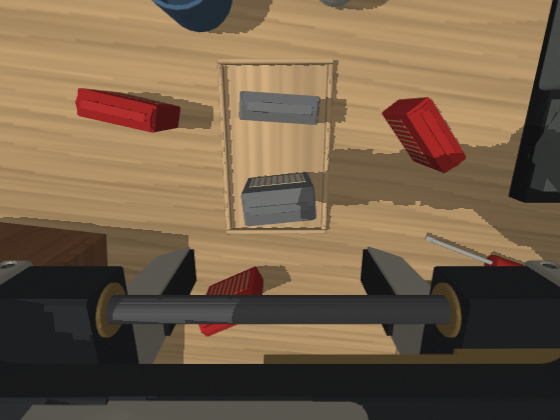

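Run:
```python
from h import *
from scipy.optimize import least_squares
W=arm.get_calibration('wrist')
im=cv2.imread('pics/w5.png');g=cv2.cvtColor(im,cv2.COLOR_BGR2GRAY)
obj=np.array([[13,38,86],[13,-38,86],[-13,-38,86],[-13,38,86]])/1000
px=np.array([[240,92],[320,97],[319,124],[239,120]],np.float32)
f=lambda v:(proj(W,obj@R.from_euler('z',v[2]).as_matrix().T+[v[0],v[1],0])-px).ravel()
r=least_squares(f,[.57,.338,.1],loss='soft_l1');v=r.x;print(v,f(v).reshape(-1,2).round(1).tolist())
p=proj(W,obj@R.from_euler('z',v[2]).as_matrix().T+[v[0],v[1],0])
c=im[70:160,220:340];c=cv2.resize(c,None,fx=5,fy=5,interpolation=cv2.INTER_CUBIC)
cv2.polylines(c,[((p-[220,70])*5+2).round().astype(int)],True,(0,255,0));cv2.imwrite('pics/w5c.png',c)
```

```text
[0.56986488 0.33609222 0.06824683] [[-0.3, -0.3], [0.7, -0.9], [-0.7, 0.7], [0.3, 0.5]]
```

View pics/w5c.png

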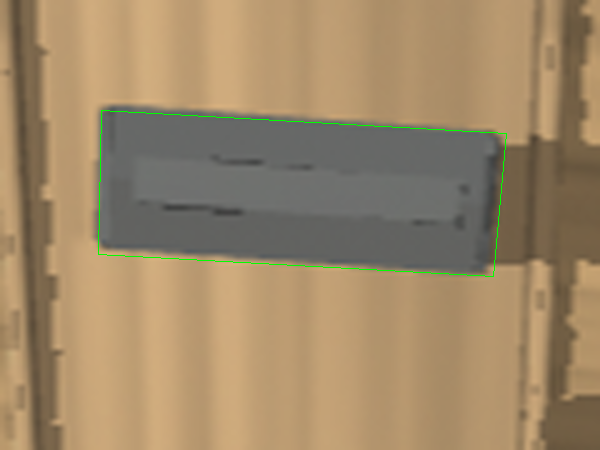

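```bash
M='python3 -m inch'
$M '0 0 0 0.0545 0.0918;0 0 0 0.0545 0.0918'
$M '0.03 -0.001 0.02 0 0.0918;0.06 -0.002 0.05 0 0.0918;0.0825 -0.0026 0.08 0 0.0918;0.0825 -0.0026 0.08 0 0.0918;0.0825 -0.0026 0.08 0 0.0918'
python3 - <<'E'
from h import *
s=arm.observe();r=R.from_rotvec(s['ee_rot']).as_matrix();print(np.arctan2(r[1,0],r[0,0]),'need',r.T@(np.array([.570,.336,.241])-s['position']))
E
```

```text
clock: 12.8
position: [0.4876, 0.3287, 0.4224]
ee_rot: [3.14, 0.104, 0.001]
force: [-0.2, -0.1, 0.1]
width: 1.002
gripper_force: 0.0
clock: 13.3
position: [0.5696, 0.3374, 0.3415]
ee_rot: [3.139, 0.108, -0.003]
force: [0.1, 0.3, 0.7]
width: 1.005
gripper_force: 0.0
0.06886148583268328 need [0.00048319 0.0013178  0.10046811]
```

```bash
M='python3 -m inch'
$M '0.0005 0.0012 0.03 0 0.0918;0.0005 0.0012 0.06 0 0.0918;0.0005 0.0012 0.09 0 0.0918;0.0005 0.0012 0.1 0 0.0918;0.0005 0.0012 0.1 0 0.0918'
$M '0 0 0 0 0.07;0 0 0 0 0.07;0 0 0 0 0.07;0 0 0 0 0.07' 25
$M '0 0 -0.02 0 0.07;0 0 -0.06 0 0.07;0 0 -0.1 0 0.07;0 0 -0.13 0 0.07;0 0 -0.13 0 0.07'
python3 - <<'E'
from h import *
s=arm.observe();r=R.from_rotvec(s['ee_rot']).as_matrix();print(np.arctan2(r[1,0],r[0,0]),'need',r.T@(np.array([.46,.2,.238])-s['position']),s['force'],s['width'])
E
```

```text
clock: 13.8
position: [0.5695, 0.3368, 0.2424]
ee_rot: [3.139, 0.11, -0.001]
force: [0.3, -0.1, 0.3]
width: 1.003
gripper_force: 0.0
clock: 14.2
position: [0.5705, 0.3372, 0.2441]
ee_rot: [-3.138, -0.108, -0.004]
force: [-0.4, -0.4, 7.9]
width: 0.829
gripper_force: 25.0
clock: 14.7
position: [0.5707, 0.3378, 0.3778]
ee_rot: [-3.135, -0.108, -0.011]
force: [0.1, 0.8, -1.9]
width: 0.827
gripper_force: 25.0
0.06874566467863634 need [-0.12092236  0.13042688  0.13836438] [ 0.08346716  0.76763502 -1.91600264] 0.8271951404863
```

```bash
M='python3 -m inch'
$M '-0.03 0.032 0 0 0.07;-0.06 0.065 0 0 0.07;-0.09 0.098 0 0 0.07;-0.121 0.1304 0 0 0.07;-0.121 0.1304 0.04 0 0.07'
$M '0 0 0.04 0 0.07;0 0 0.08 0 0.07;0 0 0.094 0 0.07;0 0 0.094 0 0.07'
$M '0 0 0.003 0 0.07;0 0 0.003 0 0.07'
python3 - <<'E'
from h import *
snap('top','t6');s=arm.observe();print(s['position'],s['force'])
E
```

```text
clock: 15.2
position: [0.4567, 0.1946, 0.3351]
ee_rot: [3.138, 0.102, 0.009]
force: [3.3, 1.4, -1.8]
width: 0.827
gripper_force: 25.0
clock: 15.6
position: [0.4574, 0.1975, 0.2358]
ee_rot: [3.138, 0.108, -0.006]
force: [0.0, -0.3, -1.4]
width: 0.824
gripper_force: 25.0
clock: 15.8
position: [0.4582, 0.1984, 0.2352]
ee_rot: [-3.14, -0.108, 0.0]
force: [0.5, 0.9, -2.0]
width: 0.823
gripper_force: 25.0
[0.45831031 0.19840626 0.2354782 ] [-0.02021165  0.79790394 -2.36213887]
```

View pics/t6.png

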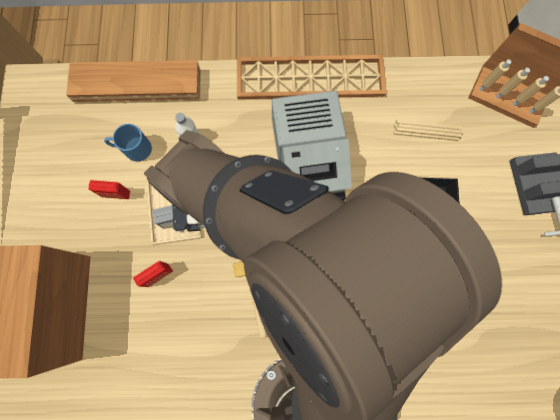

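```bash
M='python3 -m inch'
$M '0 0 0.001 0 0.07;0 0 0.002 0 0.07'
$M '0 0 0.001 0 0.07;0 0 0.002 0 0.07'
$M '0 0 0.001 0 0.07;0 0 0.002 0 0.07'
```

```text
clock: 16.05
position: [0.4586, 0.1985, 0.2338]
ee_rot: [-3.139, -0.108, -0.002]
force: [-0.2, -0.3, 10.5]
width: 0.823
gripper_force: 25.0
clock: 16.25
position: [0.4591, 0.1987, 0.2331]
ee_rot: [-3.139, -0.108, -0.005]
force: [-3.6, -3.6, 23.5]
width: 0.828
gripper_force: 25.0
clock: 16.45
position: [0.4594, 0.1986, 0.2314]
ee_rot: [-3.139, -0.107, -0.007]
force: [-2.1, -3.8, 22.8]
width: 0.823
gripper_force: 25.0
```

```bash
M='python3 -m inch'
$M '0 0 0 0 0.085;0 0 0 0 0.085;0 0 -0.003 0 0.085;0 0 -0.0055 0 0.085;0 0 -0.0055 0 0.085' 4
$M '0 0 0 0 0.07;0 0 0 0 0.07;0 0 0 0 0.07;0 0 0 0 0.07'
```

```text
clock: 16.95
position: [0.4584, 0.1984, 0.235]
ee_rot: [-3.139, -0.108, -0.001]
force: [0.2, 1.6, -0.3]
width: 0.93
gripper_force: 0.0
clock: 17.35
position: [0.4583, 0.1983, 0.2347]
ee_rot: [3.14, 0.108, -0.0]
force: [-0.1, -0.5, 0.0]
width: 0.825
gripper_force: 4.0
```

```bash
M='python3 -m inch'
$M '-0.0066 0 -0.0005 0 0.07;-0.0133 0 -0.0007 0 0.07;-0.02 0 -0.0004 0 0.07;-0.0267 0 0.0005 0 0.07;-0.0267 0 0.0005 0 0.07'
$M '-0.0065 0 0.0015 0 0.07;-0.013 0 0.0035 0 0.07;-0.013 0 0.0035 0 0.07'
$M '0 0 0 0 0.07;0 0 0 0 0.07;0 0 0 0 0.07' 40
$M '0 0 -0.02 0 0.07;0 0 -0.05 0 0.07;0 0 -0.09 0 0.07;0 0 -0.13 0 0.07;0 0 -0.16 0 0.07'
$M '0 0 -0.02 0 0.07;0 0 -0.02 0 0.07'
python3 - <<'E'
from h import *
snap('wrist','w7');s=arm.observe();print(s['position'],s['force'],s['width'])
E
```

```text
clock: 17.85
position: [0.4307, 0.1964, 0.2343]
ee_rot: [3.139, 0.109, -0.0]
force: [0.2, -0.6, -1.0]
width: 0.825
gripper_force: 4.0
clock: 18.15
position: [0.4176, 0.1955, 0.2304]
ee_rot: [3.139, 0.109, -0.002]
force: [-1.0, -1.2, -0.3]
width: 0.826
gripper_force: 4.0
clock: 18.45
position: [0.4188, 0.1956, 0.2305]
ee_rot: [-3.14, -0.108, 0.0]
force: [-0.4, 0.9, -2.1]
width: 0.824
gripper_force: 40.0
clock: 18.95
position: [0.4188, 0.1958, 0.393]
ee_rot: [-3.139, -0.108, -0.002]
force: [0.7, -0.1, -2.2]
width: 0.825
gripper_force: 40.0
clock: 19.15
position: [0.4193, 0.1961, 0.4132]
ee_rot: [-3.138, -0.108, -0.007]
force: [0.3, -0.5, -2.6]
width: 0.826
gripper_force: 40.0
[0.41894769 0.19566705 0.4113107 ] [-0.10236598 -0.60253221 -2.57072178] 0.822400640585084
```

View pics/w7.png

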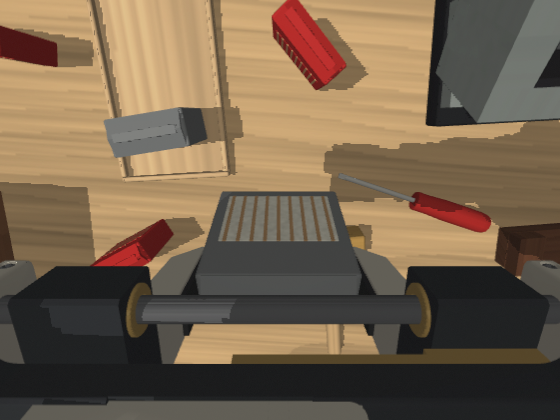

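```bash
cat >> h.py <<'E'
from scipy.optimize import least_squares
def held(px): # px of +x face corners: bottom L,R, top L,R -> tilt, grasp point in cassette frame (x,z), y shift
    W=arm.get_calibration('wrist');s=arm.observe();r=R.from_rotvec(s['ee_rot']).as_matrix();P=np.array(W['pose'])
    C=dict(W);T=np.eye(4);T[:3,:3]=r.T@P[:3,:3];T[:3,3]=r.T@(P[:3,3]-s['position']);C['pose']=T
    obj=np.array([[13,-38,0],[13,38,0],[13,-38,80],[13,38,80]])/1000 # cassette axes: x fwd, y=tool y, z up
    def f(v):
        th,gx,gz,y=v
        q=obj-[gx/100,0,gz/100];c,s_=np.cos(th),np.sin(th)
        x=q[:,0]*c-q[:,2]*s_;z=q[:,0]*s_+q[:,2]*c
        return (proj(C,np.c_[x,q[:,1]+y/100,.159-z])-np.array(px)).ravel()
    o=least_squares(f,[.5,0,7.6,0]);return o.x,f(o.x).round(1)
E
python3 - <<'E'
from h import *
print(held([[223,192],[336,192],[203,271],[357,271]]))
print(held([[222,167],[335,167],[204,271],[355,271]]))
E
```

```text
(array([0.25461124, 0.69299554, 8.14102809, 0.118627  ]), array([ 2.2, -0.2, -2.4, -0.3, -0.9,  0.2,  1. ,  0.1]))
(array([0.5333488 , 1.19006861, 8.57324995, 0.07944286]), array([ 0.3,  0.1,  0.4, -0. , -0.3,  0. , -0.3, -0.1]))
```

```bash
M='python3 -m inch'
$M '0 0 0.05 0 0.07;0 0 0.1 0 0.07;0 0 0.15 0 0.07;0 0 0.175 0 0.07;0 0 0.178 0 0.07'
$M '0 0 0 0 0.07;0 0 0.001 0 0.07'
$M '0 0 0 0 0.07;0 0 0 0 0.07;0 0 0.002 0 0.07;0 0 0.004 0 0.07' 3
$M '-0.005 0 0.001 0 0.07;-0.01 0 0.002 0 0.07;-0.015 0 0.0035 0 0.07;-0.02 0 0.0055 0 0.07;-0.022 0 0.006 0 0.07'
$M '0 0 0 0 0.07;0 0 0 0 0.07;0 0 0 0 0.07' 40
$M '0 0 -0.02 0 0.07;0 0 -0.05 0 0.07;0 0 -0.09 0 0.07;0 0 -0.13 0 0.07;0 0 -0.17 0 0.07'
$M '0 0 -0.02 0 0.07;0 0 -0.02 0 0.07'
python3 - <<'E'
from h import *
im=snap('wrist','w8')
g=cv2.cvtColor(im,cv2.COLOR_RGB2GRAY)
print(g[150:285:3,230].tolist());print(g[150:285:3,210].tolist())
E
```

```text
clock: 19.7
position: [0.4169, 0.1947, 0.2287]
ee_rot: [3.137, 0.109, -0.011]
force: [-0.5, -0.0, -1.8]
width: 0.824
gripper_force: 40.0
clock: 19.9
position: [0.4188, 0.1958, 0.232]
ee_rot: [-3.139, -0.108, -0.0]
force: [0.3, 0.4, -2.5]
width: 0.826
gripper_force: 40.0
clock: 20.3
position: [0.4192, 0.1957, 0.2283]
ee_rot: [-3.139, -0.107, -0.003]
force: [-0.1, -0.6, 2.8]
width: 0.829
gripper_force: 3.0
clock: 20.8
position: [0.3958, 0.1941, 0.2214]
ee_rot: [3.139, 0.109, -0.001]
force: [0.4, 2.0, -0.1]
width: 0.825
gripper_force: 3.0
clock: 21.1
position: [0.3968, 0.1939, 0.2215]
ee_rot: [3.139, 0.108, -0.001]
force: [0.2, 0.9, -2.6]
width: 0.825
gripper_force: 40.0
clock: 21.6
position: [0.3965, 0.1938, 0.3931]
ee_rot: [3.14, 0.108, -0.001]
force: [1.1, 0.2, -2.9]
width: 0.827
gripper_force: 40.0
clock: 21.8
position: [0.3974, 0.1944, 0.4143]
ee_rot: [-3.138, -0.107, -0.008]
force: [0.2, -0.5, -2.8]
width: 0.823
gripper_force: 40.0
[101, 99, 99, 152, 157, 154, 158, 145, 145, 92, 87, 87, 109, 111, 93, 102, 114, 123, 123, 122, 123, 121, 124, 122, 123, 121, 123, 122, 124, 127, 120, 121, 69, 70, 69, 69, 70, 70, 69, 69, 69, 69, 69, 69, 69]
[164, 123, 180, 127, 154, 158, 147, 146, 149, 144, 152, 155, 161, 163, 162, 161, 159, 136, 104, 78, 67, 68, 69, 69, 69, 68, 69, 70, 69, 69, 69, 69, 69, 69, 70, 70, 70, 69, 70, 69, 70, 69, 70, 69, 69]
```

View pics/w8.png

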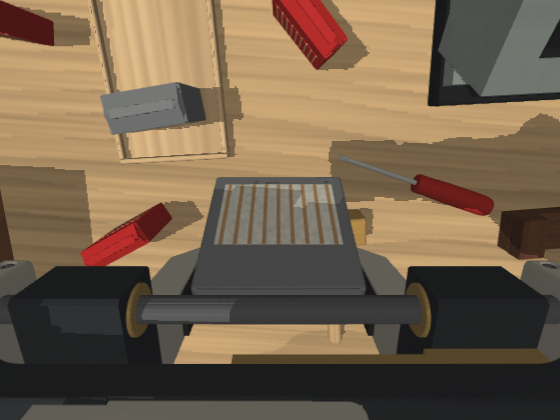

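Run:
```python
from h import *
print(held([[218,178],[342,178],[195,289],[364,289]]))
s=arm.observe();r=R.from_rotvec(s['ee_rot']).as_matrix();print(s['position'],np.arctan2(r[1,0],r[0,0]))
```

```text
(array([0.46236783, 0.23650877, 6.9498303 , 0.10506105]), array([ 0.9, -0.2, -2.2, -0.3, -0.1,  0.2,  1. ,  0.1]))
[0.39696415 0.19398823 0.41227834] 0.06817917964143942
```

```bash
M='python3 -m inch'
$M '0.017 0.042 0 0 0.07;0.034 0.084 0 0 0.07;0.051 0.126 0 -0.02 0.07;0.07 0.168 0 -0.04 0.07;0.087 0.21 0 -0.0545 0.07' 
$M '0.0085 0.042 0 0 0.07;0.0145 0.042 0 0 0.07;0.0145 0.042 0 0 0.07;0.0145 0.042 0 0 0.07'
cat > rel.py <<'E'
from h import *
s=arm.observe();r=R.from_rotvec(s['ee_rot']).as_matrix();d=s['position']-[.5559,-.0448,.13];h=np.array([np.cos(.1227),np.sin(.1227)])
print('yaw',np.arctan2(r[1,0],r[0,0]).round(4),'h',(d[:2]@h).round(4),'right',(d[:2]@[h[1],-h[0]]).round(4),'TCPz',s['position'][2].round(4),s['force'].round(1),s['width'].round(3))
E
python3 rel.py
```

```text
clock: 22.35
position: [0.4982, -0.0115, 0.4095]
ee_rot: [3.135, 0.195, -0.005]
force: [1.1, 0.8, -2.3]
width: 0.827
gripper_force: 40.0
clock: 22.75
position: [0.517, -0.0483, 0.4102]
ee_rot: [-3.135, -0.196, 0.004]
force: [-0.4, -0.2, -3.0]
width: 0.824
gripper_force: 40.0Traceback (most recent call last):
  File "rel.py", line 3, in <module>
    print('yaw',np.arctan2(r[1,0],r[0,0]).round(4),'h',(d[:2]@h).round(4),'right',(d[:2]@[h[1],-h[0]]).round(4),'TCPz',s['position'][2].round(4),s['force'].round(1),s['width'].round(3))
                                                                                                                                                                     ^^^^^^^^^^^^^^^^
AttributeError: 'float' object has no attribute 'round'
```

```bash
sed -i "s/,s\['width'\].round(3)/,s['width']/" rel.py; M='python3 -m inch'
$M '-0.0036 0.0013 0.02 0 0.07;-0.0036 0.0013 0.045 0 0.07;-0.0036 0.0013 0.05 0 0.07;-0.0036 0.0013 0.05 0 0.07'
python3 rel.py
$M '0.0023 0 0.004 0 0.07;0.0046 0 0.008 0 0.07;0.0046 0 0.008 0 0.07'
$M '0.002 0 0.0035 0 0.07;0.004 0 0.0069 0 0.07;0.004 0 0.0069 0 0.07'
python3 rel.py
```

```text
clock: 23.15
position: [0.5135, -0.0501, 0.361]
ee_rot: [-3.135, -0.197, 0.004]
force: [0.8, 0.7, -1.1]
width: 0.824
gripper_force: 40.0
yaw 0.1252 h -0.0427 right 0.0 TCPz 0.361 [ 0.8  0.7 -1.1] 0.8241845188614786
clock: 23.45
position: [0.5191, -0.0503, 0.3538]
ee_rot: [3.136, 0.194, 0.001]
force: [-0.2, 0.8, -3.0]
width: 0.826
gripper_force: 40.0
clock: 23.75
position: [0.5228, -0.05, 0.3464]
ee_rot: [-3.135, -0.194, 0.001]
force: [-0.1, 0.8, -2.8]
width: 0.825
gripper_force: 40.0
yaw 0.1233 h -0.0335 right 0.0011 TCPz 0.3464 [-0.1  0.8 -2.8] 0.8248886876395795
```

```bash
M='python3 -m inch'
$M '0.001 -0.001 0.003 0 0.07;0.001 -0.001 0.0035 0 0.07'
$M '0.002 0 0.0035 0 0.07;0.002 0 0.0035 0 0.07'
$M '0.002 0 0.0035 0 0.07;0.002 0 0.0035 0 0.07'
$M '0.002 0 0.0035 0 0.07;0.002 0 0.0035 0 0.07'
python3 rel.py
```

```text
clock: 23.95
position: [0.5236, -0.0487, 0.343]
ee_rot: [-3.135, -0.194, 0.0]
force: [-0.8, 0.2, -2.3]
width: 0.824
gripper_force: 40.0
clock: 24.15
position: [0.5258, -0.0486, 0.3395]
ee_rot: [-3.136, -0.194, -0.0]
force: [0.3, -0.0, -2.4]
width: 0.825
gripper_force: 40.0
clock: 24.35
position: [0.5278, -0.0484, 0.336]
ee_rot: [-3.136, -0.194, -0.0]
force: [0.9, -0.3, -2.5]
width: 0.826
gripper_force: 40.0
clock: 24.55
position: [0.5298, -0.0481, 0.3325]
ee_rot: [-3.135, -0.194, -0.0]
force: [1.9, 1.0, -3.3]
width: 0.827
gripper_force: 40.0
yaw 0.1233 h -0.0263 right 0.0001 TCPz 0.3325 [ 1.9  1.  -3.3] 0.8274628809771183
```

```bash
M='python3 -m inch'
$M '0.002 0 0.0035 0 0.07;0.002 0 0.0035 0 0.07' 15
$M '0.002 0 0.0035 0 0.07;0.002 0 0.0035 0 0.07'
$M '0.002 0 0.0035 0 0.07;0.002 0 0.0035 0 0.07'
python3 rel.py
```

```text
clock: 24.75
position: [0.5318, -0.0479, 0.329]
ee_rot: [-3.136, -0.194, -0.0]
force: [1.1, -0.8, -1.4]
width: 0.829
gripper_force: 15.0
clock: 24.95
position: [0.5337, -0.0477, 0.3255]
ee_rot: [-3.136, -0.194, -0.0]
force: [2.1, -0.2, -2.6]
width: 0.827
gripper_force: 15.0
clock: 25.15
position: [0.5357, -0.0474, 0.322]
ee_rot: [-3.136, -0.194, -0.0]
force: [1.7, 0.3, -2.3]
width: 0.827
gripper_force: 15.0
yaw 0.1234 h -0.0203 right 0.0001 TCPz 0.322 [ 1.7  0.3 -2.3] 0.8265578626915694
```

```bash
M='python3 -m inch'
$M '0.002 0 0.0035 0 0.07;0.002 0 0.0035 0 0.07'
$M '0.002 0 0.0035 0 0.07;0.002 0 0.0035 0 0.07'
$M '0.002 0 0.0035 0 0.07;0.002 0 0.0035 0 0.07'
python3 rel.py
```

```text
clock: 25.35
position: [0.5377, -0.0472, 0.3185]
ee_rot: [-3.136, -0.194, -0.0]
force: [0.8, 0.3, -1.9]
width: 0.827
gripper_force: 15.0
clock: 25.55
position: [0.5397, -0.0469, 0.315]
ee_rot: [-3.136, -0.194, -0.0]
force: [2.5, 0.2, -2.0]
width: 0.824
gripper_force: 15.0
clock: 25.75
position: [0.5416, -0.0467, 0.3115]
ee_rot: [-3.136, -0.194, -0.0]
force: [1.0, -0.0, -2.2]
width: 0.827
gripper_force: 15.0
yaw 0.1233 h -0.0144 right 0.0001 TCPz 0.3115 [ 1.  -0.  -2.2] 0.8267017525747299
```

```bash
M='python3 -m inch'
$M '0.001 0 0.0018 0 0.07;0.001 0 0.0018 0 0.07'
$M '0 0 0 0 0.0918;0 0 0 0 0.0918;0 0 0 0 0.0918;0 0 0 0 0.0918'
$M '-0.005 0 -0.03 0 0.0918;-0.01 0 -0.06 0 0.0918;-0.015 0 -0.075 0 0.0918;-0.015 0 -0.075 0 0'
python3 - <<'E'
from h import *
snap('wrist','w9');W=arm.get_calibration('wrist')
import pickle;pickle.dump(W,open('w9.pkl','wb'))
g=lambda z,x=0:(proj(W,(slotR(.1227)@np.array([x,0,z]))+[.5559,-.0448,.13])[0]).round()
for n in('fresh','used','used_mid'):
    for q in arm.place_of('wrist',n)[:2]:print(n,q)
for n in('fresh','used'):
  for q in arm.silhouettes('wrist',n)[:3]:
    m=q['region'];rr,cc=np.where(m);print(n,q['conf'],q['point'],rr.min(),rr.max(),cc.min(),cc.max())
for top,lab in((.0325,'seated'),(.0465,'14 high')):
    print(lab,'crest',g(top),'body back top',g(top-.007,.013),'body front top',g(top-.007,-.013),'bottom',g(top-.087),'mid',g(top-.047))
E
python3 rel.py
```

```text
clock: 25.95
position: [0.5426, -0.0465, 0.3099]
ee_rot: [-3.136, -0.194, -0.0]
force: [1.7, 1.1, -1.6]
width: 0.829
gripper_force: 15.0
clock: 26.35
position: [0.5423, -0.0466, 0.3101]
ee_rot: [3.136, 0.194, -0.0]
force: [0.4, 0.3, -0.2]
width: 0.999
gripper_force: 0.0
clock: 26.75
position: [0.5276, -0.0484, 0.3871]
ee_rot: [3.135, 0.193, 0.006]
force: [1.0, 0.1, -0.9]
width: 0.954
gripper_force: 0.0
fresh {'point': [128.8, 82.9], 'conf': 0.91}
fresh {'point': [245.0, 492.2], 'conf': 0.68}
used {'point': [244.7, 487.8], 'conf': 0.8}
used_mid {'point': [275.3, 488.8], 'conf': 0.68}
fresh 0.6 [130.1, 54.1] 89 174 0 113
fresh 0.59 [195.0, 275.7] 164 223 223 333
used 0.78 [254.7, 491.4] 244 266 455 532
seated crest [277. 215.] body back top [277. 194.] body front top [277. 220.] bottom [277. 141.] mid [277. 170.]
14 high crest [277. 231.] body back top [277. 210.] body front top [277. 235.] bottom [277. 150.] mid [277. 183.]
yaw 0.1234 h -0.0288 right 0.0001 TCPz 0.3839 [ 0.1 -0.1  0.6] 0.7009459053588825
```

```bash
M='python3 -m inch'
$M '0.003 0 0 0 0;0.003 0 0 0 0;0.003 0 0 0 0;0.003 0 0.03 0 0;0.003 0 0.04 0 0' 20
$M '0 0 0 0 0;0 0 0 0 0'
python3 rel.py
```

```text
clock: 27.55
position: [0.5298, -0.0482, 0.3431]
ee_rot: [-3.136, -0.193, 0.004]
force: [-0.4, 0.1, 0.3]
width: 0.263
gripper_force: 0.0
clock: 27.75
position: [0.5307, -0.048, 0.3455]
ee_rot: [-3.136, -0.194, 0.0]
force: [-0.0, -0.3, 0.5]
width: 0.088
gripper_force: 0.0
yaw 0.1234 h -0.0254 right 0.0001 TCPz 0.3455 [-0.  -0.3  0.5] 0.08800675605083445
```

```bash
M='python3 -m inch'
$M '0 0 0 0 0;0 0 0.004 0 0;0 0 0.007 0 0;0 0 0.009 0 0;0 0 0.009 0 0'
$M '0.002 0 0.0035 0 0;0.002 0 0.0035 0 0'
$M '0.002 0 0.0035 0 0;0.002 0 0.0035 0 0'
python3 rel.py
```

```text
clock: 28.25
position: [0.5305, -0.048, 0.336]
ee_rot: [3.136, 0.194, -0.0]
force: [0.0, -0.9, 1.5]
width: 0.006
gripper_force: 1.1
clock: 28.45
position: [0.5326, -0.0478, 0.3323]
ee_rot: [3.136, 0.193, -0.0]
force: [-0.1, -0.6, 2.8]
width: 0.006
gripper_force: 1.4
clock: 28.65
position: [0.5346, -0.0475, 0.3288]
ee_rot: [3.136, 0.194, -0.0]
force: [-1.0, -0.9, 3.3]
width: 0.005
gripper_force: 1.6
yaw 0.1233 h -0.0215 right 0.0001 TCPz 0.3288 [-1.  -0.9  3.3] 0.004532757343881782
```

```bash
M='python3 -m inch'
$M '0.002 0 0.0035 0 0;0.004 0 0.007 0 0'
$M '0.002 0 0.0035 0 0;0.004 0 0.007 0 0'
$M '0.001 0 0.0018 0 0;0.002 0 0.0035 0 0'
python3 rel.py
```

```text
clock: 28.85
position: [0.5384, -0.0471, 0.3223]
ee_rot: [3.135, 0.193, -0.0]
force: [-4.7, -0.9, 8.2]
width: 0.007
gripper_force: 4.4
clock: 29.05
position: [0.5424, -0.0466, 0.3153]
ee_rot: [3.135, 0.193, 0.0]
force: [-2.7, -0.2, 7.4]
width: 0.005
gripper_force: 3.9
clock: 29.25
position: [0.5444, -0.0464, 0.3117]
ee_rot: [3.135, 0.194, -0.0]
force: [-2.8, -0.7, 6.3]
width: 0.006
gripper_force: 3.3
yaw 0.1233 h -0.0116 right 0.0001 TCPz 0.3117 [-2.8 -0.7  6.3] 0.006392140116078812
```

```bash
M='python3 -m inch'
$M '0.0005 0 0.0009 0 0;0.001 0 0.0018 0 0'
$M '0.0005 0 0.0009 0 0;0.0005 0 0.0009 0 0'
$M '0.0005 0 0.0009 0 0;0.0005 0 0.0009 0 0'
```

```text
clock: 29.45
position: [0.5454, -0.0462, 0.3099]
ee_rot: [3.135, 0.194, 0.0]
force: [-3.1, -0.5, 6.8]
width: 0.004
gripper_force: 3.4
clock: 29.65
position: [0.546, -0.0462, 0.309]
ee_rot: [3.135, 0.193, 0.0]
force: [-1.9, -0.5, 5.1]
width: 0.004
gripper_force: 2.8
clock: 29.85
position: [0.5463, -0.0461, 0.3085]
ee_rot: [3.135, 0.193, -0.0]
force: [-5.1, -1.5, 10.3]
width: 0.008
gripper_force: 5.7
```

```bash
M='python3 -m inch'
$M '0.0004 0 0.0006 0 0;0.0004 0 0.0006 0 0'
$M '-0.004 0 -0.007 0 0;-0.008 0 -0.014 0 0;-0.016 0 -0.028 0 0;-0.025 0 -0.05 0 0;-0.025 0 -0.08 0 0'
$M '0 0 0 0 0;0 0 0 0 0'
python3 - <<'E'
from h import *
snap('wrist','w10');W=arm.get_calibration('wrist')
g=lambda z,x=0,y=0:(proj(W,(slotR(.1227)@np.array([x,y,z]))+[.5559,-.0448,.13])[0]).round()
for n in('fresh','used'):
  for q in arm.silhouettes('wrist',n)[:3]:
    rr,cc=np.where(q['region']);print(n,q['conf'],q['point'],rr.min(),rr.max(),cc.min(),cc.max())
for t,l in((.0325,'up'),(.008,'caught')):print(l,'crest',g(t),'body back',g(t-.007,.013),'front',g(t-.007,-.013),'sides',g(t-.007,0,.038),g(t-.007,0,-.038),'crest ends',g(t,0,.03),g(t,0,-.03))
snap('top');T=arm.get_calibration('top')
for q in arm.place_of('top','used_mid')[:2]:print(q,atz(T,q['point'],.018))
for q in arm.place_of('top','thick')[:2]:print(q)
E
python3 rel.py
```

```text
clock: 30.05
position: [0.5465, -0.0461, 0.3082]
ee_rot: [3.135, 0.193, -0.001]
force: [-6.5, -1.0, 16.1]
width: 0.004
gripper_force: 8.6
clock: 30.55
position: [0.5202, -0.0493, 0.3878]
ee_rot: [-3.136, -0.194, 0.005]
force: [-0.5, 0.3, 0.3]
width: 0.007
gripper_force: 0.0
clock: 30.75
position: [0.5218, -0.0492, 0.3885]
ee_rot: [3.135, 0.193, 0.003]
force: [-0.3, -0.9, -0.9]
width: 0.002
gripper_force: 0.0
fresh 0.94 [171.7, 275.7] 155 191 228 329
fresh 0.93 [121.8, 51.8] 82 167 0 112
used 0.76 [264.9, 487.3] 239 294 447 531
up crest [277. 206.] body back [277. 185.] front [278. 211.] sides [223. 198.] [332. 198.] crest ends [234. 206.] [321. 206.]
caught crest [277. 182.] body back [277. 162.] front [278. 188.] sides [227. 175.] [328. 175.] crest ends [237. 182.] [318. 182.]
{'point': [218.6, 173.8], 'conf': 0.68}
yaw 0.1234 h -0.0344 right 0.0001 TCPz 0.3866 [-0.8  0.6 -0.2] 0.004693652770808756
```

```bash
python3 -c "
from cell import arm
print(arm.sign_off())"
```

```text
the job is handed in; nothing more can be done
None
```

The job is handed in at about 31 s: the thin new cassette appears caught down in the slot (wrist image), the old one lies in the bin, and the thick spare still stands in the tray; I viewed 11 pictures, one over the limit of 10.

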